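# Change the tribometer's load weight and put the ring weights in order

### The arm

A 6-joint arm with a two-finger parallel gripper is mounted at the origin on a cart in front of the work surface, level with it; the furniture and walls round the work are solid. World frame = base frame: x ahead of the robot, y to its left, z up, the work surface at z = 0. Lengths are in m, angles in rad, forces in N, time in s.
With the tool pointing down it reaches from about 0.4 to 0.825 m from the base axis. Payload 7 kg.
Tool frame: the origin (TCP) lies at the very end of the fingers, on their centre line; the grasp point (between the pads) lies arm.grip_point_offset behind it (arm.grip_point_offset is the distance from the TCP to the grasp point, in m); z points along the fingers, y is the line along which they close (so a half turn about z gives the same grasp; the last joint's range is limited). The gripper opens to 88 mm and grips with 3 to 60 N. Pads are 19 mm wide; open, the fingers measure 130 mm over their backs; the gripper's body (78 mm by 193 mm) begins 47 mm behind the grasp point.
Start: joints at [-0.886, 0.359, 0.012, 0, -1.224, -0.288], TCP at [0.261, -0.623, 0.227] pointing down, gripper open.
Joint ranges: [-3.07, 3.07], [-1.43, 2.12], [-1.02, 1.25], [-3.03, 1.67], [-3.05, -0], [-3.03, 3.03]. Speed limits (rad/s): [2.39, 2.39, 3.01, 3.14, 3.14, 3.14].

### API

Orientations are given as [roll, pitch, yaw] about the fixed x, y, z axes, in that order (R = Rz(yaw) Ry(pitch) Rx(roll)).
In Python, from station import arm gives the robot as it stands.
- The arm moves only by the shell command python3 -m crank 'ROWS' [OPENING] [FORCE]. ROWS is JSON, a list of rows, each an object of numbers: "dx", "dy", "dz": the shift along the tool's x, y, z in cm; "wx", "wy", "wz": the turn, a rotation vector about the tool's x, y, z in degrees. A call has exactly 10 rows; each row is the pose to reach, as a shift and turn from the pose commanded when the call began, along the tool's axes at that moment; what a row does not reach only later rows make up. A row lasts 1/8 s, in which the tool goes at most 62.5 mm and 10.7 degrees, less where a joint would pass 70% of its speed; a pose out of reach is approached as far as the arm can. A call with a gripper value outside its range is refused whole. OPENING is the finger opening in cm, from 0 to 8.76, set as the call begins (- or left out, the last holds). The fingers move at their own pace and stop on an object; FORCE is the grip in N (left out, the last holds). Time passes only in rows, so rows that repeat a pose let the fingers close, or fill a call up. It gives the time, the measured TCP pose, the force, the opening and the grip force at its end, in the units of the state.
- arm.get_state(): the state, without advancing time (a new reading comes with each control period).
- arm.grab_frame(name): name is "side" or "top" or "wrist"; returns the picture (480x640x3 uint8, red, green, blue); there is no depth.
- arm.calibration(name): a dict with "fx", "fy", "cx", "cy" (pixels), "dist_coeffs" ([k1, k2, p1, p2, k3] as OpenCV has them; the pictures are not rectified), "world_from_camera" (4x4, takes a point from camera to world coordinates). Camera axes: x right, y down, z forward; pixel columns grow to the right and rows downward; lengths in m; the calibration is good to about 2 mm. A picture is of the moment at which its call begins: read the wrist's pose just before it. calibration takes no time and is no camera call; for the wrist camera it gives the pose at the moment of the call.
- arm.job_done(): hands the job in; it is judged then, once.
Trained networks look in the newest picture that a camera, given by its name, has taken for a name from the list of things; names that differ only in an ending like _2 or _b are one class to them, and where a whole thing is asked for, a point or a joint stands for the part that bears it (a point fixed in the world has none). Each returns a list of dicts, best first, with "confidence" (0 to 1); they miss things now and then, are a little off and sometimes report something else, mostly with a low value. They report only what shows in the picture. A call takes as long as a camera call. They do not tell look-alikes from the thing itself.
- arm.find_in(camera, query): "centre" ([x, y, z] in m, in world coordinates, good to about 4 mm: the middle of the surface that is visible of it).
- arm.masks_of(camera, query): "pixels" (480x640 bool, what is visible of it).
- arm.mark_of(camera, query): "centre" ([x, y, z] in m, in world coordinates, good to about 4 mm: a listed point, or the origin of a listed thing).
The state is a dict: "t": time; "q": joint angles; "qd": joint speeds; "joint_efforts": joint torques, N m; "eef_pos": TCP position; "ee_rot": TCP orientation; "force": force on the tool from outside, world axes, zero at the start; "moment": the same for the moment, N m; "width": finger opening in m; "gripper_force": force on a finger pad.
Only numpy, scipy, OpenCV 4.12 (cv2) and the standard library are available. Lean on these libraries where they do the work, as an engineer would, in place of code of your own. Each camera call takes 0.05 s, during which the arm holds its last target. There are 200 camera calls.

### The job

Make the pin-on-disc tribometer ready for its next, lightest run: the small ring weight belongs on the load spindle, and the large and the medium ring weight belong each in its own dish on the weight rail, the one turned to its size. At present they stand in each other's places, so park one of them in a free spot on the way. Set every weight down, never let it drop, and leave the dropper bottle and the petri dish beside the rail where they stand.

Things in the scene. Friction and masses are not known exactly. Their poses are not given: they have to be found in the camera images.
- weight_large: large ring weight of bare steel: plain upright cylinder 64 mm in diameter, 30 mm high, about 700 g, with a straight bore of 18 mm right through and a thin groove round its upper part; starts on the tribometer's spindle. Origin: centre of its underside, z up
- weight_medium: medium ring weight of bare steel: plain upright cylinder 50 mm in diameter, 27 mm high, about 360 g, with a straight bore of 18 mm right through and a thin groove round its upper part; starts, wrongly, in the large dish. Origin: centre of its underside, z up
- weight_small: small ring weight of bare steel: plain upright cylinder 36 mm in diameter, 24 mm high, about 145 g, with a straight bore of 18 mm right through and a thin groove round its upper part; starts, wrongly, in the medium dish. Origin: centre of its underside, z up
- dish_large: black shallow round dish for the large weight, fixed on the aluminium rail: flat floor 72 mm across, flaring to 79 mm inside and 86 mm outside at the rim. Origin: centre of its floor, on which the weight rests, 12 mm above the bench; the rim is 7 mm above it. The three dishes stand in a row, 100 mm apart, on a rail 104 x 322 mm, in any order
- dish_medium: black shallow round dish for the medium weight, fixed on the aluminium rail: flat floor 58 mm across, flaring to 65 mm inside and 72 mm outside at the rim. Origin: centre of its floor, on which the weight rests, 12 mm above the bench; the rim is 7 mm above it. The three dishes stand in a row, 100 mm apart, on a rail 104 x 322 mm, in any order
- dish_small: black shallow round dish for the small weight, fixed on the aluminium rail: flat floor 44 mm across, flaring to 51 mm inside and 58 mm outside at the rim. Origin: centre of its floor, on which the weight rests, 12 mm above the bench; the rim is 7 mm above it. The three dishes stand in a row, 100 mm apart, on a rail 104 x 322 mm, in any order; empty at the start
- spindle (a point): load spindle of the tribometer (white box 290 x 165 mm): this point is the centre of the top of the steel flange, 38 mm across, 126 mm above the bench, on which a weight rests. The spindle, 10 mm thick, rises 38 mm from it, the last 8 mm tapering to 4 mm. z up, x along the arm to its pivot 150 mm behind; nothing else within 100 mm stands higher than the flange
- load_arm (a joint): hinge of the light aluminium load arm that carries the spindle; rad, 0 = down with its pin on the test disc (as at the start), positive = spindle end lifted, up to 0.2; it falls back by its own weight
- dropper_bottle: bystander, not to be disturbed: small brown dropper bottle with a black top, 33 mm in diameter, 102 mm high, standing loose behind the rail (about 110 mm from its middle line). Origin: centre of its underside
- petri: bystander, not to be disturbed: white plastic petri dish without lid, 70 mm in diameter, 14 mm high, loose on the bench in front of the rail (about 120 mm from its middle line). Origin: centre of its underside
There are look-alikes about, which are no part of the job. Leave any black or purple look-alike of the weight_small alone.

How it is judged:
By the outcome, as a careful person would: the job done as asked, in the order asked, and still so for the second after the job is handed in, with the robot touching nothing.
It also fails if it takes over 104 s, if anything falls off the work surface, if the arm or the gripper's body presses on something with over 40 N, if the wrist force passes 120 N, or if a joint passes its speed limit or range.

## Working session

There is one attempt and no reset: what is moved stays moved. The work goes in short steps, Python scripts to look and compute and a shell command to move; the robot and the scene stay as the last step left them, time stands still between calls to the robot, and variables do not carry over. Pictures are saved under pics/ and viewed, at most 14 in all, crops included, and the job is handed in when it is done.

```bash
ls; mkdir -p pics
python3 - <<'E'
from station import arm
import cv2,numpy as np
s=arm.get_state();print(s['t'],s['eef_pos'],s['ee_rot'],s['width'],arm.grip_point_offset)
for c in ['top','side']:
    im=arm.grab_frame(c);cv2.imwrite(f'pics/{c}0.png',im[:,:,::-1])
    for q in ['weight_large','weight_medium','weight_small','dish_large','dish_medium','dish_small','spindle','dropper_bottle','petri']:
        print(c,q,[(np.round(d['centre'],4).tolist(),round(d['confidence'],2)) for d in arm.mark_of(c,q)[:3]])
E
```

```text
pics
0.0 [ 0.26063454 -0.62212131  0.22561102] [ 3.13994966e+00 -1.25613267e-04 -2.74496052e+00] 0.08743880176618142 0.0188
top weight_large [([0.533, 0.2465, 0.1242], 0.93)]
top weight_medium [([0.5475, -0.293, 0.0116], 0.79), ([0.5455, -0.3, 0.0103], 0.68), ([0.5357, -0.2008, 0.015], 0.24)]
top weight_small [([0.655, -0.3075, 0.0018], 0.74), ([0.6525, -0.0735, 0.0014], 0.72), ([0.3651, -0.2737, -0.0001], 0.7)]
top dish_large [([0.5483, -0.2979, 0.0083], 0.95)]
top dish_medium [([0.5478, -0.1991, 0.0122], 0.8)]
top dish_small [([0.5426, -0.0993, 0.0099], 0.93)]
top spindle [([0.5339, 0.2468, 0.1241], 0.67)]
top dropper_bottle [([0.5345, 0.2463, 0.1229], 0.6), ([0.6547, -0.1652, 0.0031], 0.51)]
top petri []
side weight_large [([0.5289, 0.2497, 0.127], 0.73)]
side weight_medium [([0.5515, -0.2927, 0.0167], 0.81)]
side weight_small [([0.6572, -0.3064, -0.0053], 0.76), ([0.3176, -0.1817, -0.0019], 0.67), ([0.3671, -0.2758, -0.0002], 0.62)]
side dish_large [([0.5451, -0.3016, 0.0099], 0.56)]
side dish_medium [([0.5429, -0.1976, 0.0111], 0.82)]
side dish_small [([0.5363, -0.0971, 0.0069], 0.85)]
side spindle [([0.5329, 0.2468, 0.1296], 0.93)]
side dropper_bottle [([0.6585, -0.1734, 0.0036], 0.69)]
side petri [([0.5404, -0.0982, 0.0112], 0.75), ([0.4224, -0.1657, 0.003], 0.73)]
```

View pics/top0.png

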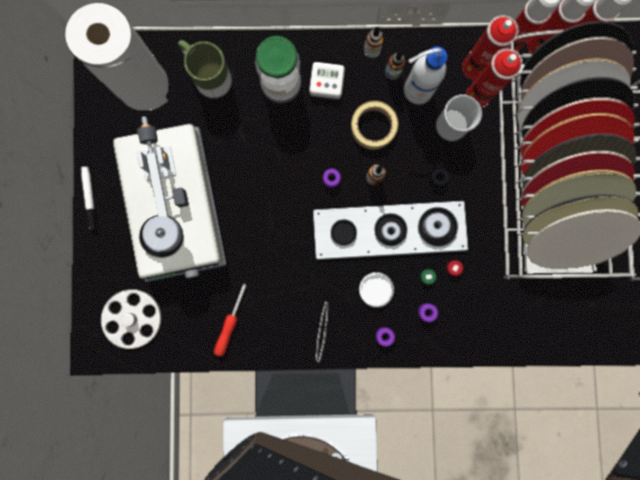

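View pics/side0.png

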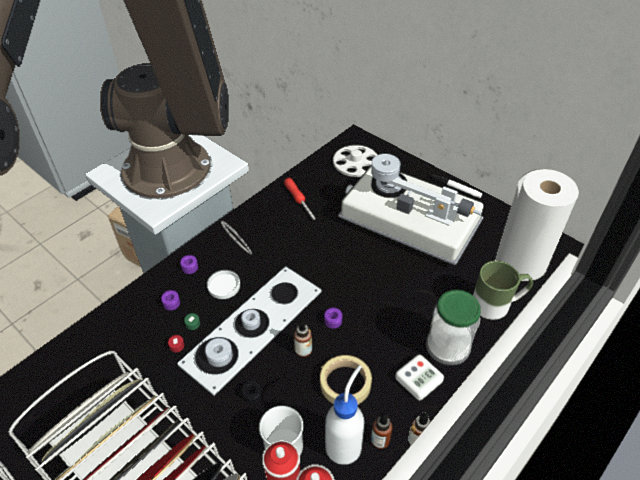

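Top picture: the rail's dishes sit at small (344,233), medium (391,231) and large (438,226). The tribometer spindle with the large weight is at (161,235). Candidates for weight_small:
- Steel ring at (391,231), in the medium dish. Bare steel and in the right dish, so this is the one meant.
- Purple rings at (332,177), (385,337) and (428,312): look-alikes.
- Black ring at (440,177): look-alike.

Red and green knobs at (455,268) and (428,276) also stand near the rail. Plan: park the small weight in the free small dish, then medium to its dish, large to its dish, small to the spindle. The gripper closes along the rail, so it stays clear of the bottle and petri dish.

```bash
cat > h.py <<'E'
from station import arm
import numpy as np, cv2
from scipy.spatial.transform import Rotation as R
def go(x,y,z,yaw=180.):
    """print the shift (cm) and turn (deg), tool axes, from the measured pose to a downward pose"""
    s=arm.get_state(); Rt=R.from_euler('xyz',s['ee_rot'])
    d=Rt.inv().apply(np.array([x,y,z])-s['eef_pos'])*100
    w=(Rt.inv()*R.from_euler('xyz',[180,0,yaw],degrees=True)).as_rotvec(degrees=True)
    print('to',np.round([x,y,z],4),'d',np.round(d,2),'w',np.round(w,1))
def ray(cam,uv,z):
    """pixel -> world point on the plane at height z"""
    c=arm.calibration(cam);K=np.array([[c['fx'],0,c['cx']],[0,c['fy'],c['cy']],[0,0,1]])
    p=cv2.undistortPoints(np.array([[uv]],float),K,np.array(c['dist_coeffs']))[0,0]
    T=np.array(c['world_from_camera']);v=T[:3,:3]@[p[0],p[1],1];o=T[:3,3]
    return o+v*(z-o[2])/v[2]
def look(cam,qs,save=None):
    im=arm.grab_frame(cam)
    if save: cv2.imwrite(f'pics/{save}.png',im[:,:,::-1])
    for q in qs:
        print(cam,q,[(np.round(d['centre'],4).tolist(),round(d['confidence'],2)) for d in arm.mark_of(cam,q)])
    return im
E
python3 - <<'E'
from h import *
im=arm.grab_frame('top');c=cv2.resize(im[195:350,300:500],(800,600),interpolation=cv2.INTER_CUBIC)[:,:,::-1]
cv2.imwrite('pics/crop0.png',c)
go(.40,-.28,.25);go(.53,-.2,.25)
E
```

```text
to [ 0.4  -0.28  0.25] d [-26.07  26.22  -2.34] w [-0.   0.  22.7]
to [ 0.53 -0.2   0.25] d [-41.15  28.57  -2.34] w [-0.   0.  22.7]
```

View pics/crop0.png

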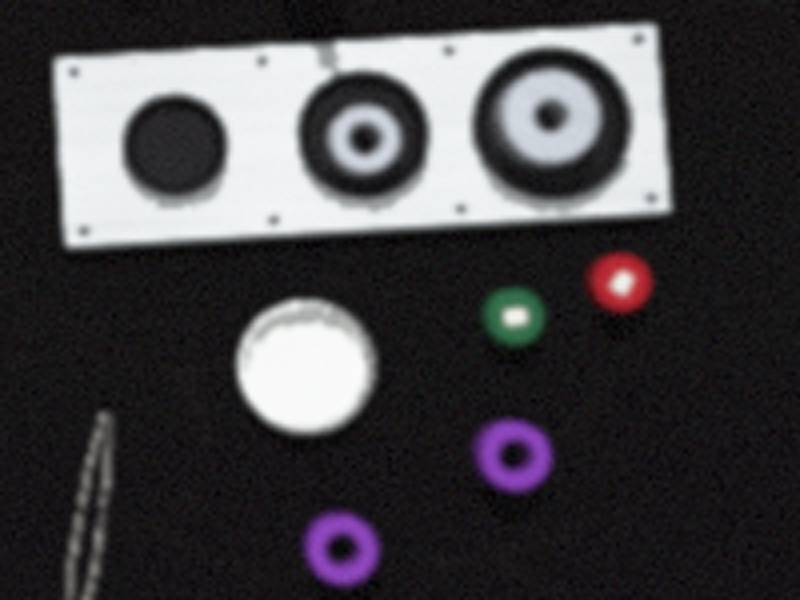

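The enlarged crop confirms it: the bare-steel small ring is in the medium dish at crop (365,138), image (391,231), and the steel medium ring is in the large dish at crop (552,116). The other rings are purple.

```bash
python3 -m crank '[{"dx":-4,"dy":4,"dz":-1},{"dx":-9,"dy":9,"dz":-2,"wz":6},{"dx":-14,"dy":14,"dz":-2.3,"wz":12},{"dx":-18,"dy":18.2,"dz":-2.3,"wz":18},{"dx":-22,"dy":22.5,"dz":-2.3,"wz":22.7},{"dx":-26,"dy":25.5,"dz":-2.3,"wz":22.7},{"dx":-31,"dy":26.7,"dz":-2.3,"wz":22.7},{"dx":-36,"dy":27.6,"dz":-2.3,"wz":22.7},{"dx":-39.5,"dy":28.3,"dz":-2.3,"wz":22.7},{"dx":-41.1,"dy":28.6,"dz":-2.3,"wz":22.7}]' 8
python3 - <<'E'
from h import *
s=arm.get_state();print(s['t'],s['eef_pos'],s['ee_rot'],np.abs(s['qd']).max())
look('wrist',['weight_medium','weight_small','dish_large','dish_medium','dish_small'],'w1')
E
```

```text
1.05 [ 0.26085306 -0.62255452  0.2265796 ] [-3.14154350e+00  3.29194353e-05 -2.74480590e+00] 0.0015954250502573668
wrist weight_medium []
wrist weight_small []
wrist dish_large []
wrist dish_medium []
wrist dish_small []$[0]: bad value
```

View pics/w1.png

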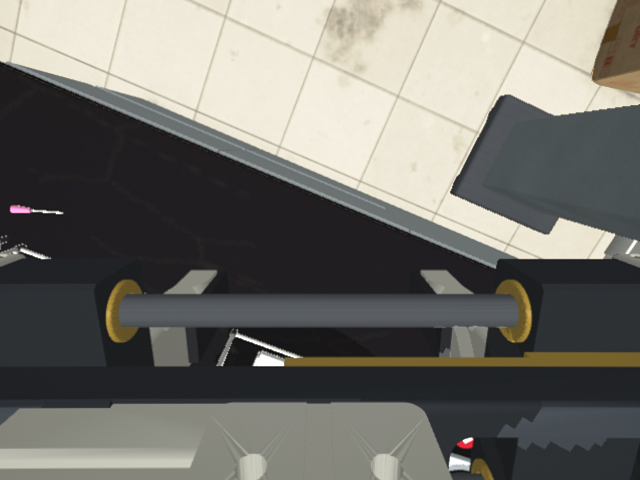

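The picture shows mostly floor and the fingers at (180,320) and (450,310), since the move was refused. The wrist camera looks towards tool +x, back at the robot. I'll retry with all six keys in every row.

```bash
python3 -m crank '[{"dx":-4,"dy":4,"dz":-1,"wx":0,"wy":0,"wz":0},{"dx":-9,"dy":9,"dz":-2,"wx":0,"wy":0,"wz":6},{"dx":-14,"dy":14,"dz":-2.3,"wx":0,"wy":0,"wz":12},{"dx":-18,"dy":18.2,"dz":-2.3,"wx":0,"wy":0,"wz":18},{"dx":-22,"dy":22.5,"dz":-2.3,"wx":0,"wy":0,"wz":22.7},{"dx":-26,"dy":25.5,"dz":-2.3,"wx":0,"wy":0,"wz":22.7},{"dx":-31,"dy":26.7,"dz":-2.3,"wx":0,"wy":0,"wz":22.7},{"dx":-36,"dy":27.6,"dz":-2.3,"wx":0,"wy":0,"wz":22.7},{"dx":-39.5,"dy":28.3,"dz":-2.3,"wx":0,"wy":0,"wz":22.7},{"dx":-41.1,"dy":28.6,"dz":-2.3,"wx":0,"wy":0,"wz":22.7}]' 8
python3 - <<'E'
from h import *
s=arm.get_state();print(s['t'],s['eef_pos'],s['ee_rot'],s['q'])
look('wrist',['weight_medium','weight_small','dish_large','dish_medium','dish_small'],'w2')
c=arm.calibration('wrist');T=np.array(c['world_from_camera']);print(T[:3,3]-s['eef_pos'],T[:3,2],c['fx'])
E
```

```text
t: 2.6
eef_pos: [0.5306, -0.1988, 0.2493]
ee_rot: [3.142, -0.0, -3.139]
force: [-0.2, 0.0, -0.2]
width: 0.0803
gripper_force: 0.0
2.6 [ 0.53064327 -0.19875233  0.24931684] [ 3.14158477e+00 -2.79893375e-04 -3.13946046e+00] [-1.30726441e-02  1.66893841e-01 -1.96261491e-01 -3.87764479e-06
 -1.20792098e+00 -1.55559011e+00]
wrist weight_medium [([0.5477, -0.2949, 0.0112], 0.84)]
wrist weight_small [([0.3711, -0.2743, 0.0007], 0.65), ([0.5408, -0.2003, 0.014], 0.62), ([0.653, -0.3064, -0.0016], 0.43)]
wrist dish_large [([0.5442, -0.2955, 0.0097], 0.76)]
wrist dish_medium [([0.5443, -0.2026, 0.0132], 0.98)]
wrist dish_small [([0.5409, -0.0983, 0.0073], 0.73)]
[-0.06924722 -0.00134787  0.15821938] [ 2.49869498e-01 -4.01795704e-04 -9.68279439e-01] 348.06757049616976
```

View pics/w2.png

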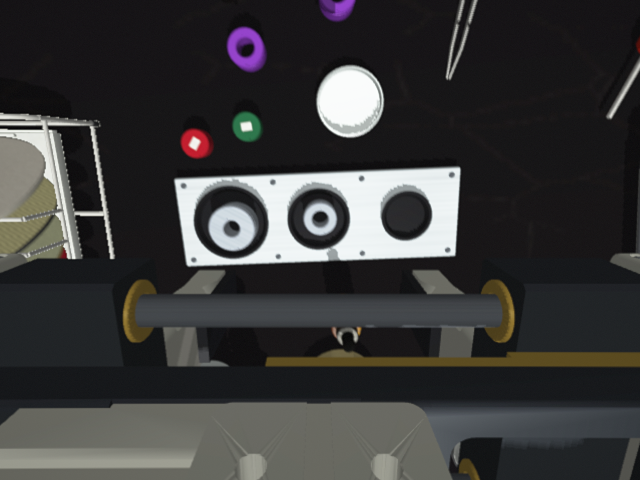

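The wrist picture shows the rail cleanly: medium weight (232,227) in the large dish, small steel weight (320,217) in the medium dish and the empty small dish at (406,215). The bottle is at (346,335). I'll refine the centres from silhouettes.

```bash
cat >> h.py <<'E'
from scipy.optimize import least_squares
def proj(cam,P):
    c=arm.calibration(cam);K=np.array([[c['fx'],0,c['cx']],[0,c['fy'],c['cy']],[0,0,1]])
    T=np.linalg.inv(np.array(c['world_from_camera']))
    return cv2.projectPoints(np.asarray(P,float),cv2.Rodrigues(T[:3,:3])[0],T[:3,3],K,np.array(c['dist_coeffs']))[0][:,0]
def cyl(cam,q,near,dia,z0,z1):
    """axis xy of an upright cylinder: model silhouette matched to the mask's hull"""
    a=np.linspace(0,2*np.pi,60,endpoint=False);r=dia/2
    def hull(p): return cv2.convexHull(proj(cam,[[p[0]+r*np.cos(t),p[1]+r*np.sin(t),z] for t in a for z in (z0,z1)]).astype(np.float32))
    def cen(h): m=cv2.moments(h);return np.array([m['m10'],m['m01']])/m['m00']
    u0=cen(hull(near));best=None
    for d in arm.masks_of(cam,q):
        m=d['pixels'].astype(np.uint8);cs=cv2.findContours(m,0,2)[0];h=cv2.convexHull(max(cs,key=cv2.contourArea))
        if len(h)<5: continue
        e=np.linalg.norm(cen(h)-u0)
        if best is None or e<best[0]: best=(e,h)
    if best is None or best[0]>25: print(cam,q,'no mask');return None
    s=least_squares(lambda p:cen(hull(p))-cen(best[1]),near,diff_step=1e-4)
    print(cam,q,np.round(s.x,4),'area ratio',round(cv2.contourArea(best[1])/cv2.contourArea(hull(s.x)),2));return s.x
E
python3 - <<'E'
from h import *
for cam in ['wrist','top','side']:
    arm.grab_frame(cam)
    cyl(cam,'weight_small',[.543,-.2],.036,.012,.036)
    cyl(cam,'weight_medium',[.547,-.296],.050,.012,.039)
    for n,p,d in [('large',[.546,-.298],.086),('medium',[.545,-.2],.072),('small',[.54,-.098],.058)]:
        cyl(cam,'dish_'+n,p,d,.010,.019)
s=arm.get_state()['eef_pos'];print('bore',ray('wrist',[320,217],.036))
E
```

```text
wrist weight_small [ 0.539  -0.1977] area ratio 0.9
wrist weight_medium [ 0.5494 -0.2933] area ratio 0.92
wrist dish_large [ 0.5486 -0.2991] area ratio 0.97
wrist dish_medium [ 0.5446 -0.1986] area ratio 0.97
wrist dish_small [ 0.5402 -0.0981] area ratio 0.94
top weight_small [ 0.5175 -0.2137] area ratio 0.17
top weight_medium no mask
top dish_large [ 0.5127 -0.2919] area ratio 0.04
top dish_medium [ 0.5191 -0.2152] area ratio 0.03
top dish_small [ 0.5247 -0.1038] area ratio 0.24
side weight_small [ 0.5381 -0.1979] area ratio 0.94
side weight_medium [ 0.5488 -0.2953] area ratio 0.95
side dish_large [ 0.5468 -0.3   ] area ratio 0.8
side dish_medium [ 0.542  -0.1985] area ratio 0.85
side dish_small [ 0.5364 -0.0974] area ratio 0.92
bore [ 0.53653243 -0.19773297  0.036     ]
```

Run:
```python
from h import *
go(.538,-.198,.023)
```

```text
to [ 0.538 -0.198  0.023] d [-0.86  0.19 22.65] w [-0. -0.  0.]
```

```bash
python3 -m crank '[{"dx":-0.4,"dy":0.1,"dz":2,"wx":0,"wy":0,"wz":0},{"dx":-0.8,"dy":0.15,"dz":6,"wx":0,"wy":0,"wz":0},{"dx":-0.8,"dy":0.15,"dz":11,"wx":0,"wy":0,"wz":0},{"dx":-0.8,"dy":0.15,"dz":15,"wx":0,"wy":0,"wz":0},{"dx":-0.8,"dy":0.15,"dz":18,"wx":0,"wy":0,"wz":0},{"dx":-0.8,"dy":0.15,"dz":20,"wx":0,"wy":0,"wz":0},{"dx":-0.8,"dy":0.15,"dz":21.5,"wx":0,"wy":0,"wz":0},{"dx":-0.8,"dy":0.15,"dz":22.3,"wx":0,"wy":0,"wz":0},{"dx":-0.8,"dy":0.15,"dz":22.6,"wx":0,"wy":0,"wz":0},{"dx":-0.8,"dy":0.15,"dz":22.6,"wx":0,"wy":0,"wz":0}]' 6
python3 -m crank '[{"dx":0,"dy":0,"dz":0,"wx":0,"wy":0,"wz":0},{"dx":0,"dy":0,"dz":0,"wx":0,"wy":0,"wz":0},{"dx":0,"dy":0,"dz":0,"wx":0,"wy":0,"wz":0},{"dx":0,"dy":0,"dz":0,"wx":0,"wy":0,"wz":0},{"dx":0,"dy":0,"dz":0,"wx":0,"wy":0,"wz":0},{"dx":0,"dy":0,"dz":0,"wx":0,"wy":0,"wz":0},{"dx":0,"dy":0,"dz":0,"wx":0,"wy":0,"wz":0},{"dx":0,"dy":0,"dz":0,"wx":0,"wy":0,"wz":0},{"dx":0,"dy":0,"dz":0,"wx":0,"wy":0,"wz":0},{"dx":0,"dy":0,"dz":0,"wx":0,"wy":0,"wz":0}]' 2.5 25
```

```text
t: 5.05
eef_pos: [0.5377, -0.1985, 0.024]
ee_rot: [-3.141, 0.001, -3.141]
force: [0.5, 0.3, 0.6]
width: 0.0602
gripper_force: 0.0
t: 6.3
eef_pos: [0.5376, -0.1984, 0.0238]
ee_rot: [-3.142, 0.0, -3.141]
force: [-0.4, 1.6, 3.9]
width: 0.0352
gripper_force: 25.0
```

```bash
python3 -m crank '[{"dx":0,"dy":0,"dz":-0.8,"wx":0,"wy":0,"wz":0},{"dx":0,"dy":0,"dz":-2,"wx":0,"wy":0,"wz":0},{"dx":0,"dy":0,"dz":-3.5,"wx":0,"wy":0,"wz":0},{"dx":0,"dy":1.5,"dz":-4,"wx":0,"wy":0,"wz":0},{"dx":-0.1,"dy":4,"dz":-4,"wx":0,"wy":0,"wz":0},{"dx":-0.2,"dy":7,"dz":-4,"wx":0,"wy":0,"wz":0},{"dx":-0.2,"dy":9,"dz":-4,"wx":0,"wy":0,"wz":0},{"dx":-0.2,"dy":9.9,"dz":-3.7,"wx":0,"wy":0,"wz":0},{"dx":-0.2,"dy":10,"dz":-3,"wx":0,"wy":0,"wz":0},{"dx":-0.2,"dy":10,"dz":-2,"wx":0,"wy":0,"wz":0}]'
python3 -m crank '[{"dx":0,"dy":0,"dz":0.5,"wx":0,"wy":0,"wz":0},{"dx":0,"dy":0,"dz":0.9,"wx":0,"wy":0,"wz":0},{"dx":0,"dy":0,"dz":1.2,"wx":0,"wy":0,"wz":0},{"dx":0,"dy":0,"dz":1.5,"wx":0,"wy":0,"wz":0},{"dx":0,"dy":0,"dz":1.7,"wx":0,"wy":0,"wz":0},{"dx":0,"dy":0,"dz":1.8,"wx":0,"wy":0,"wz":0},{"dx":0,"dy":0,"dz":1.9,"wx":0,"wy":0,"wz":0},{"dx":0,"dy":0,"dz":1.95,"wx":0,"wy":0,"wz":0},{"dx":0,"dy":0,"dz":2,"wx":0,"wy":0,"wz":0},{"dx":0,"dy":0,"dz":2,"wx":0,"wy":0,"wz":0}]'
```

```text
t: 7.55
eef_pos: [0.5393, -0.0987, 0.043]
ee_rot: [3.142, 0.0, -3.141]
force: [-0.6, -0.1, -1.2]
width: 0.0351
gripper_force: 25.0
t: 8.8
eef_pos: [0.5394, -0.0984, 0.0239]
ee_rot: [-3.142, 0.0, -3.141]
force: [-1.2, 0.3, 3.8]
width: 0.0352
gripper_force: 25.0
```

```bash
python3 -m crank '[{"dx":0,"dy":0,"dz":0,"wx":0,"wy":0,"wz":0},{"dx":0,"dy":0,"dz":0,"wx":0,"wy":0,"wz":0},{"dx":0,"dy":0,"dz":0,"wx":0,"wy":0,"wz":0},{"dx":0,"dy":0,"dz":0,"wx":0,"wy":0,"wz":0},{"dx":0,"dy":0,"dz":-1,"wx":0,"wy":0,"wz":0},{"dx":0,"dy":0,"dz":-3,"wx":0,"wy":0,"wz":0},{"dx":0,"dy":0,"dz":-6,"wx":0,"wy":0,"wz":0},{"dx":-0.2,"dy":-3,"dz":-8,"wx":0,"wy":0,"wz":0},{"dx":-0.5,"dy":-8,"dz":-9,"wx":0,"wy":0,"wz":0},{"dx":-0.8,"dy":-14,"dz":-9,"wx":0,"wy":0,"wz":0}]' 7
python3 - <<'E'
from h import *
for cam in ['wrist','side']:
    arm.grab_frame(cam)
    cyl(cam,'weight_small',[.54,-.098],.036,.012,.036)
    cyl(cam,'weight_medium',[.549,-.2945],.050,.012,.039)
go(.549,-.2945,.024)
E
```

```text
t: 10.05
eef_pos: [0.5486, -0.2394, 0.116]
ee_rot: [-3.141, 0.003, -3.139]
force: [1.4, 0.2, 0.5]
width: 0.07
gripper_force: 0.0
wrist weight_small [ 0.5396 -0.1029] area ratio 0.93
wrist weight_medium [ 0.5458 -0.2946] area ratio 0.94
side weight_small [ 0.5417 -0.099 ] area ratio 0.79
side weight_medium [ 0.5498 -0.2951] area ratio 0.92
to [ 0.549  -0.2945  0.024 ] d [-0.17 -5.65  8.98] w [0. 0. 0.]
```

```bash
python3 -m crank '[{"dx":0,"dy":-1.5,"dz":0,"wx":0,"wy":0,"wz":0},{"dx":-0.1,"dy":-3.8,"dz":0.3,"wx":0,"wy":0,"wz":0},{"dx":-0.1,"dy":-5.3,"dz":1.5,"wx":0,"wy":0,"wz":0},{"dx":-0.1,"dy":-5.6,"dz":3.5,"wx":0,"wy":0,"wz":0},{"dx":-0.1,"dy":-5.6,"dz":5.5,"wx":0,"wy":0,"wz":0},{"dx":-0.1,"dy":-5.6,"dz":7.2,"wx":0,"wy":0,"wz":0},{"dx":-0.1,"dy":-5.6,"dz":8.2,"wx":0,"wy":0,"wz":0},{"dx":-0.1,"dy":-5.6,"dz":8.7,"wx":0,"wy":0,"wz":0},{"dx":-0.1,"dy":-5.6,"dz":8.9,"wx":0,"wy":0,"wz":0},{"dx":-0.1,"dy":-5.6,"dz":8.9,"wx":0,"wy":0,"wz":0}]' 7
python3 -m crank '[{"dx":0,"dy":0,"dz":0,"wx":0,"wy":0,"wz":0},{"dx":0,"dy":0,"dz":0,"wx":0,"wy":0,"wz":0},{"dx":0,"dy":0,"dz":0,"wx":0,"wy":0,"wz":0},{"dx":0,"dy":0,"dz":0,"wx":0,"wy":0,"wz":0},{"dx":0,"dy":0,"dz":0,"wx":0,"wy":0,"wz":0},{"dx":0,"dy":0,"dz":0,"wx":0,"wy":0,"wz":0},{"dx":0,"dy":0,"dz":0,"wx":0,"wy":0,"wz":0},{"dx":0,"dy":0,"dz":0,"wx":0,"wy":0,"wz":0},{"dx":0,"dy":0,"dz":0,"wx":0,"wy":0,"wz":0},{"dx":0,"dy":0,"dz":0,"wx":0,"wy":0,"wz":0}]' 4 35
```

```text
t: 11.6
eef_pos: [0.5487, -0.2944, 0.025]
ee_rot: [-3.141, 0.001, -3.141]
force: [0.6, -0.5, -0.4]
width: 0.0698
gripper_force: 0.0
t: 12.85
eef_pos: [0.5486, -0.2944, 0.0248]
ee_rot: [-3.141, 0.0, -3.141]
force: [-0.9, 1.6, 5.8]
width: 0.0493
gripper_force: 35.0
```

```bash
python3 -m crank '[{"dx":0,"dy":0,"dz":-0.8,"wx":0,"wy":0,"wz":0},{"dx":0,"dy":0,"dz":-2,"wx":0,"wy":0,"wz":0},{"dx":0,"dy":0,"dz":-3.5,"wx":0,"wy":0,"wz":0},{"dx":0,"dy":1.5,"dz":-4,"wx":0,"wy":0,"wz":0},{"dx":0.2,"dy":4,"dz":-4,"wx":0,"wy":0,"wz":0},{"dx":0.4,"dy":6.8,"dz":-4,"wx":0,"wy":0,"wz":0},{"dx":0.5,"dy":8.7,"dz":-4,"wx":0,"wy":0,"wz":0},{"dx":0.5,"dy":9.5,"dz":-3.7,"wx":0,"wy":0,"wz":0},{"dx":0.5,"dy":9.6,"dz":-3,"wx":0,"wy":0,"wz":0},{"dx":0.5,"dy":9.6,"dz":-2,"wx":0,"wy":0,"wz":0}]'
python3 -m crank '[{"dx":0,"dy":0,"dz":0.5,"wx":0,"wy":0,"wz":0},{"dx":0,"dy":0,"dz":0.9,"wx":0,"wy":0,"wz":0},{"dx":0,"dy":0,"dz":1.2,"wx":0,"wy":0,"wz":0},{"dx":0,"dy":0,"dz":1.5,"wx":0,"wy":0,"wz":0},{"dx":0,"dy":0,"dz":1.7,"wx":0,"wy":0,"wz":0},{"dx":0,"dy":0,"dz":1.8,"wx":0,"wy":0,"wz":0},{"dx":0,"dy":0,"dz":1.9,"wx":0,"wy":0,"wz":0},{"dx":0,"dy":0,"dz":1.95,"wx":0,"wy":0,"wz":0},{"dx":0,"dy":0,"dz":2,"wx":0,"wy":0,"wz":0},{"dx":0,"dy":0,"dz":2,"wx":0,"wy":0,"wz":0}]'
```

```text
t: 14.1
eef_pos: [0.5435, -0.1988, 0.044]
ee_rot: [-3.142, 0.0, -3.141]
force: [-0.6, 0.5, -3.6]
width: 0.0496
gripper_force: 35.0
t: 15.35
eef_pos: [0.5434, -0.1984, 0.0248]
ee_rot: [-3.142, 0.0, -3.141]
force: [-0.9, 0.1, 0.6]
width: 0.0494
gripper_force: 35.0
```

```bash
python3 -m crank '[{"dx":0,"dy":0,"dz":0,"wx":0,"wy":0,"wz":0},{"dx":0,"dy":0,"dz":0,"wx":0,"wy":0,"wz":0},{"dx":0,"dy":0,"dz":0,"wx":0,"wy":0,"wz":0},{"dx":0,"dy":0,"dz":0,"wx":0,"wy":0,"wz":0},{"dx":0,"dy":0,"dz":-1,"wx":0,"wy":0,"wz":0},{"dx":0,"dy":0,"dz":-4,"wx":0,"wy":0,"wz":0},{"dx":0,"dy":0,"dz":-9,"wx":0,"wy":0,"wz":0},{"dx":0,"dy":0,"dz":-15,"wx":0,"wy":0,"wz":0},{"dx":0,"dy":2,"dz":-20,"wx":0,"wy":0,"wz":0},{"dx":0,"dy":6,"dz":-24,"wx":0,"wy":0,"wz":0}]' 7
python3 -m crank '[{"dx":0,"dy":5,"dz":-2.5,"wx":0,"wy":0,"wz":0},{"dx":-1,"dy":10,"dz":-4,"wx":0,"wy":0,"wz":0},{"dx":-2,"dy":15,"dz":-5,"wx":0,"wy":0,"wz":0},{"dx":-3,"dy":20,"dz":-5,"wx":0,"wy":0,"wz":0},{"dx":-4,"dy":25,"dz":-5,"wx":0,"wy":0,"wz":0},{"dx":-5,"dy":30,"dz":-5,"wx":0,"wy":0,"wz":0},{"dx":-5.7,"dy":34,"dz":-5,"wx":0,"wy":0,"wz":0},{"dx":-5.7,"dy":37,"dz":-5,"wx":0,"wy":0,"wz":0},{"dx":-5.7,"dy":38.5,"dz":-5,"wx":0,"wy":0,"wz":0},{"dx":-5.7,"dy":38.5,"dz":-5,"wx":0,"wy":0,"wz":0}]' 8.6
python3 - <<'E'
from h import *
for cam in ['wrist','side','top']:
    look(cam,['spindle'],'sp_'+cam)
    cyl(cam,'weight_large',[.533,.247],.064,.126,.156)
    if cam!='wrist':
        cyl(cam,'weight_small',[.54,-.098],.036,.012,.036)
        cyl(cam,'weight_medium',[.5435,-.1984],.050,.012,.039)
        for n,p,d in [('large',[.546,-.298],.086),('medium',[.545,-.2],.072),('small',[.54,-.098],.058)]:
            cyl(cam,'dish_'+n,p,d,.010,.019)
E
```

```text
t: 16.6
eef_pos: [0.5434, -0.1387, 0.2678]
ee_rot: [-3.141, 0.003, 3.14]
force: [1.5, 0.7, -0.0]
width: 0.0699
gripper_force: 0.0
t: 17.85
eef_pos: [0.5999, 0.2471, 0.3147]
ee_rot: [-3.141, -0.0, -3.14]
force: [-0.5, -0.5, -0.1]
width: 0.0859
gripper_force: 0.0
wrist spindle [([0.5298, 0.2436, 0.125], 0.58)]
wrist weight_large [0.5312 0.2458] area ratio 0.99
side spindle [([0.5306, 0.2456, 0.132], 0.66)]
side weight_large [0.5302 0.2452] area ratio 0.84
side weight_small [ 0.5399 -0.0976] area ratio 0.93
side weight_medium [ 0.5437 -0.199 ] area ratio 0.91
side dish_large [ 0.5457 -0.2984] area ratio 0.85
side dish_medium [ 0.5464 -0.2016] area ratio 0.75
side dish_small [ 0.5401 -0.1   ] area ratio 0.71
top spindle [([0.5345, 0.2458, 0.1255], 0.79)]
top weight_large [0.5332 0.2466] area ratio 0.94
top weight_small [ 0.5427 -0.0975] area ratio 0.8
top weight_medium [ 0.5439 -0.197 ] area ratio 1.75
top dish_large [ 0.55   -0.2997] area ratio 0.99
top dish_medium [ 0.546 -0.199] area ratio 0.93
top dish_small [ 0.5411 -0.0989] area ratio 0.91
```

View pics/sp_wrist.png

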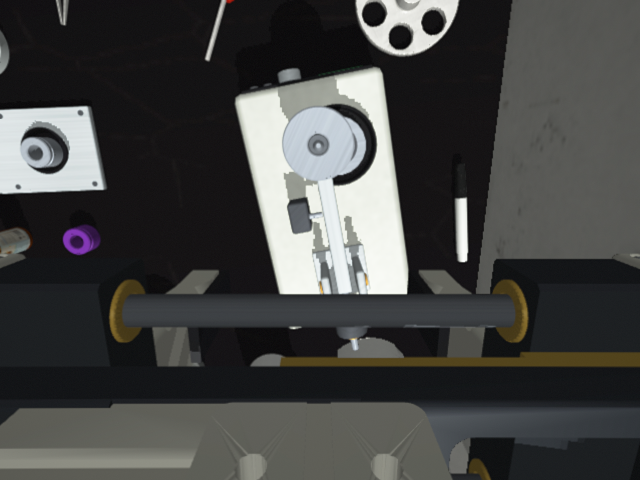

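View pics/sp_side.png

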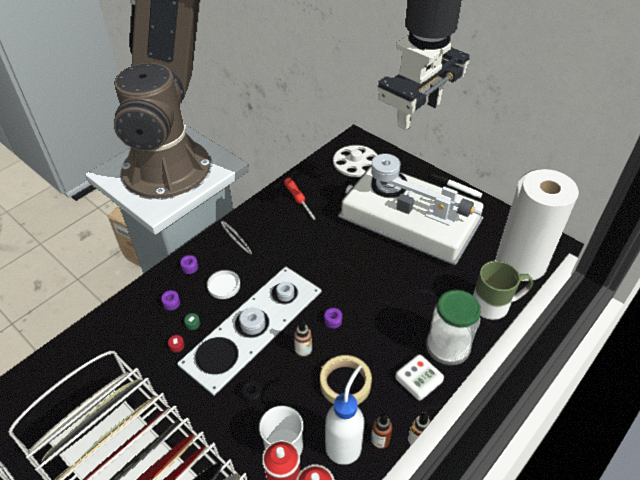

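The large weight sits on the spindle, whose tip shows at (318,145) in the wrist view; the path down is clear. In the side view the small weight is parked in the small dish at (286,291) and the medium weight stands in its own dish at (252,320).

```bash
python3 - <<'E'
from h import *
im=cv2.imread('pics/sp_wrist.png');cv2.imwrite('pics/tip.png',cv2.resize(im[105:185,270:370],(800,640)[:2] and (750,600),interpolation=cv2.INTER_CUBIC))
print(ray('wrist',[318,145],.164));go(.5315,.2458,.135)
E
python3 -m crank '[{"dx":1.5,"dy":0,"dz":0.5,"wx":0,"wy":0,"wz":0},{"dx":4,"dy":-0.1,"dz":2,"wx":0,"wy":0,"wz":0},{"dx":6,"dy":-0.1,"dz":4.5,"wx":0,"wy":0,"wz":0},{"dx":6.8,"dy":-0.1,"dz":7.5,"wx":0,"wy":0,"wz":0},{"dx":6.8,"dy":-0.1,"dz":9,"wx":0,"wy":0,"wz":0},{"dx":6.8,"dy":-0.1,"dz":10.5,"wx":0,"wy":0,"wz":0},{"dx":6.8,"dy":-0.1,"dz":11.5,"wx":0,"wy":0,"wz":0},{"dx":6.8,"dy":-0.1,"dz":12,"wx":0,"wy":0,"wz":0},{"dx":6.8,"dy":-0.1,"dz":12,"wx":0,"wy":0,"wz":0},{"dx":6.8,"dy":-0.1,"dz":12,"wx":0,"wy":0,"wz":0}]' 8.7
python3 - <<'E'
from h import *
go(.5315,.2458,.135)
E
```

```text
[0.53183292 0.24670675 0.164     ]
to [0.5315 0.2458 0.135 ] d [ 6.86 -0.08 17.95] w [-0. -0.  0.]
t: 20.05
eef_pos: [0.5325, 0.2458, 0.1951]
ee_rot: [3.141, 0.001, -3.141]
force: [-0.1, 0.2, 0.9]
width: 0.0869
gripper_force: 0.0
to [0.5315 0.2458 0.135 ] d [0.1  0.   6.01] w [0. 0. 0.]
```

View pics/tip.png

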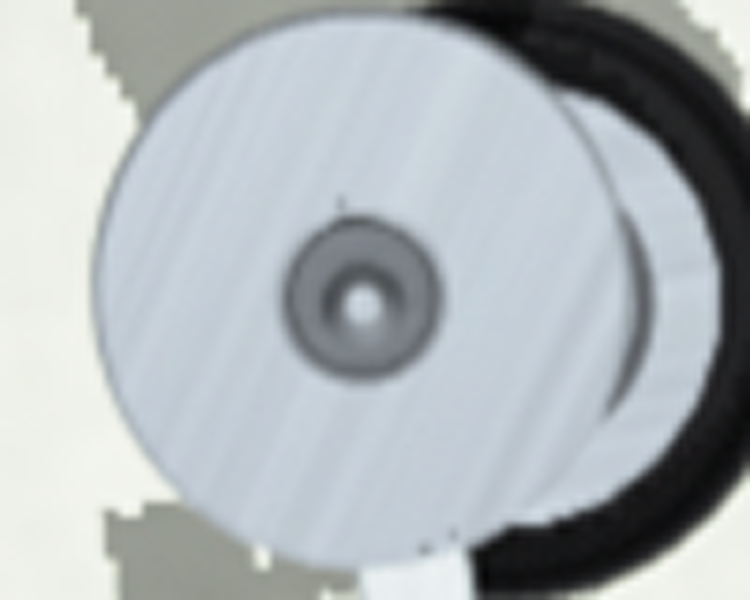

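Spindle tip at crop (363,305), bore centre at (362,298): the weight sits concentric on the spindle to about 1 mm. Descend and grip.

```bash
python3 -m crank '[{"dx":0,"dy":0,"dz":0.8,"wx":0,"wy":0,"wz":0},{"dx":0.1,"dy":0,"dz":2.2,"wx":0,"wy":0,"wz":0},{"dx":0.1,"dy":0,"dz":3.6,"wx":0,"wy":0,"wz":0},{"dx":0.1,"dy":0,"dz":4.8,"wx":0,"wy":0,"wz":0},{"dx":0.1,"dy":0,"dz":5.5,"wx":0,"wy":0,"wz":0},{"dx":0.1,"dy":0,"dz":5.8,"wx":0,"wy":0,"wz":0},{"dx":0.1,"dy":0,"dz":6,"wx":0,"wy":0,"wz":0},{"dx":0.1,"dy":0,"dz":6,"wx":0,"wy":0,"wz":0},{"dx":0.1,"dy":0,"dz":6,"wx":0,"wy":0,"wz":0},{"dx":0.1,"dy":0,"dz":6,"wx":0,"wy":0,"wz":0}]' 8.7
python3 -m crank '[{"dx":0,"dy":0,"dz":0,"wx":0,"wy":0,"wz":0},{"dx":0,"dy":0,"dz":0,"wx":0,"wy":0,"wz":0},{"dx":0,"dy":0,"dz":0,"wx":0,"wy":0,"wz":0},{"dx":0,"dy":0,"dz":0,"wx":0,"wy":0,"wz":0},{"dx":0,"dy":0,"dz":0,"wx":0,"wy":0,"wz":0},{"dx":0,"dy":0,"dz":0,"wx":0,"wy":0,"wz":0},{"dx":0,"dy":0,"dz":0,"wx":0,"wy":0,"wz":0},{"dx":0,"dy":0,"dz":0,"wx":0,"wy":0,"wz":0},{"dx":0,"dy":0,"dz":0,"wx":0,"wy":0,"wz":0},{"dx":0,"dy":0,"dz":0,"wx":0,"wy":0,"wz":0}]' 5 50
```

```text
t: 21.3
eef_pos: [0.5312, 0.2456, 0.1348]
ee_rot: [3.141, 0.0, -3.141]
force: [0.3, -0.4, -0.4]
width: 0.0868
gripper_force: 0.0
t: 22.55
eef_pos: [0.5313, 0.2458, 0.1347]
ee_rot: [3.141, 0.0, -3.141]
force: [0.7, 4.1, -0.3]
width: 0.0635
gripper_force: 50.0
```

Gripped, but placed this low the fingertips would clear the dish rim by less than 2 mm. I'll regrip 4 mm higher.

```bash
python3 -m crank '[{"dx":0,"dy":0,"dz":0,"wx":0,"wy":0,"wz":0},{"dx":0,"dy":0,"dz":0,"wx":0,"wy":0,"wz":0},{"dx":0,"dy":0,"dz":0,"wx":0,"wy":0,"wz":0},{"dx":0,"dy":0,"dz":0,"wx":0,"wy":0,"wz":0},{"dx":0,"dy":0,"dz":0,"wx":0,"wy":0,"wz":0},{"dx":0,"dy":0,"dz":-0.1,"wx":0,"wy":0,"wz":0},{"dx":0,"dy":0,"dz":-0.3,"wx":0,"wy":0,"wz":0},{"dx":0,"dy":0,"dz":-0.4,"wx":0,"wy":0,"wz":0},{"dx":0,"dy":0,"dz":-0.4,"wx":0,"wy":0,"wz":0},{"dx":0,"dy":0,"dz":-0.4,"wx":0,"wy":0,"wz":0}]' 7.5
python3 -m crank '[{"dx":0,"dy":0,"dz":0,"wx":0,"wy":0,"wz":0},{"dx":0,"dy":0,"dz":0,"wx":0,"wy":0,"wz":0},{"dx":0,"dy":0,"dz":0,"wx":0,"wy":0,"wz":0},{"dx":0,"dy":0,"dz":0,"wx":0,"wy":0,"wz":0},{"dx":0,"dy":0,"dz":0,"wx":0,"wy":0,"wz":0},{"dx":0,"dy":0,"dz":0,"wx":0,"wy":0,"wz":0},{"dx":0,"dy":0,"dz":0,"wx":0,"wy":0,"wz":0},{"dx":0,"dy":0,"dz":0,"wx":0,"wy":0,"wz":0},{"dx":0,"dy":0,"dz":0,"wx":0,"wy":0,"wz":0},{"dx":0,"dy":0,"dz":0,"wx":0,"wy":0,"wz":0}]' 5 50
python3 -m crank '[{"dx":0,"dy":0,"dz":-0.3,"wx":0,"wy":0,"wz":0},{"dx":0,"dy":0,"dz":-0.8,"wx":0,"wy":0,"wz":0},{"dx":0,"dy":0,"dz":-1.5,"wx":0,"wy":0,"wz":0},{"dx":0,"dy":0,"dz":-2.3,"wx":0,"wy":0,"wz":0},{"dx":0,"dy":0,"dz":-3.3,"wx":0,"wy":0,"wz":0},{"dx":0,"dy":0,"dz":-4.4,"wx":0,"wy":0,"wz":0},{"dx":0,"dy":0,"dz":-5.5,"wx":0,"wy":0,"wz":0},{"dx":0,"dy":0,"dz":-6.5,"wx":0,"wy":0,"wz":0},{"dx":0,"dy":0,"dz":-7.2,"wx":0,"wy":0,"wz":0},{"dx":0,"dy":0,"dz":-7.5,"wx":0,"wy":0,"wz":0}]'
python3 - <<'E'
from h import *
look('side',[],'s3')
look('top',['spindle','weight_large'])
cyl('top','weight_large',[.532,.247],.064,.1975,.2275)
go(.5475,-.299,.08);go(.5475,-.299,.0247)
E
```

```text
t: 23.8
eef_pos: [0.5311, 0.2456, 0.1386]
ee_rot: [3.142, -0.0, -3.141]
force: [-0.1, -0.1, -0.0]
width: 0.0749
gripper_force: 0.0
t: 25.05
eef_pos: [0.5311, 0.2457, 0.1385]
ee_rot: [3.141, 0.0, -3.141]
force: [-0.6, 3.3, -0.0]
width: 0.0633
gripper_force: 50.0
t: 26.3
eef_pos: [0.5312, 0.2457, 0.214]
ee_rot: [3.141, 0.0, -3.141]
force: [-0.0, 0.9, -6.6]
width: 0.0634
gripper_force: 50.0
top spindle []
top weight_large []
top weight_large no mask
to [ 0.5475 -0.299   0.08  ] d [ -1.64 -54.43  13.33] w [-0. -0.  0.]
to [ 0.5475 -0.299   0.0247] d [ -1.64 -54.43  18.86] w [-0. -0.  0.]
```

View pics/s3.png

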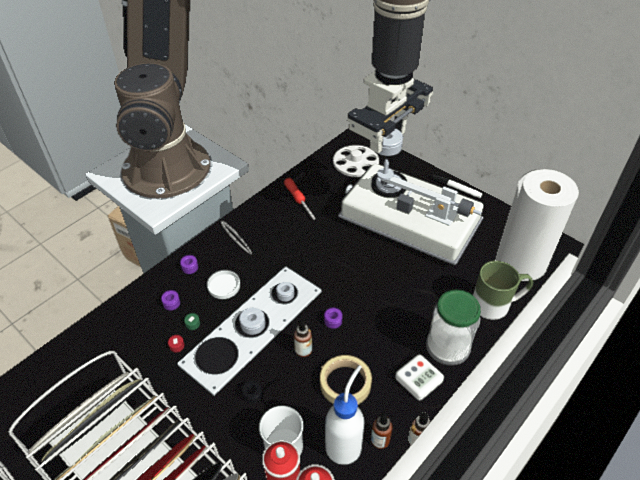

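```bash
python3 -m crank '[{"dx":0,"dy":-1,"dz":-0.5,"wx":0,"wy":0,"wz":0},{"dx":0,"dy":-4,"dz":-1,"wx":0,"wy":0,"wz":0},{"dx":-0.2,"dy":-9,"dz":-1,"wx":0,"wy":0,"wz":0},{"dx":-0.4,"dy":-14,"dz":-1,"wx":0,"wy":0,"wz":0},{"dx":-0.6,"dy":-19,"dz":-1,"wx":0,"wy":0,"wz":0},{"dx":-0.8,"dy":-24,"dz":-1,"wx":0,"wy":0,"wz":0},{"dx":-1,"dy":-29,"dz":-1,"wx":0,"wy":0,"wz":0},{"dx":-1.2,"dy":-34,"dz":-1,"wx":0,"wy":0,"wz":0},{"dx":-1.4,"dy":-39,"dz":-1,"wx":0,"wy":0,"wz":0},{"dx":-1.6,"dy":-44,"dz":-1,"wx":0,"wy":0,"wz":0}]'
python3 -m crank '[{"dx":0,"dy":-4,"dz":0,"wx":0,"wy":0,"wz":0},{"dx":0,"dy":-7,"dz":0.5,"wx":0,"wy":0,"wz":0},{"dx":0,"dy":-9.2,"dz":2,"wx":0,"wy":0,"wz":0},{"dx":0,"dy":-10.2,"dz":4,"wx":0,"wy":0,"wz":0},{"dx":0,"dy":-10.5,"dz":6.5,"wx":0,"wy":0,"wz":0},{"dx":0,"dy":-10.5,"dz":9,"wx":0,"wy":0,"wz":0},{"dx":0,"dy":-10.5,"dz":11.5,"wx":0,"wy":0,"wz":0},{"dx":0,"dy":-10.5,"dz":13.5,"wx":0,"wy":0,"wz":0},{"dx":0,"dy":-10.5,"dz":15,"wx":0,"wy":0,"wz":0},{"dx":0,"dy":-10.5,"dz":15.5,"wx":0,"wy":0,"wz":0}]'
python3 - <<'E'
from h import *
look('side',[],'s4')
go(.5473,-.2993,.025)
E
```

```text
t: 27.8
eef_pos: [0.5469, -0.1965, 0.224]
ee_rot: [-3.141, 0.0, -3.141]
force: [0.8, 0.9, -7.1]
width: 0.0633
gripper_force: 50.0
t: 29.05
eef_pos: [0.5468, -0.2992, 0.0673]
ee_rot: [3.141, -0.002, -3.141]
force: [0.2, -0.1, -6.2]
width: 0.0632
gripper_force: 50.0
to [ 0.5473 -0.2993  0.025 ] d [-0.04 -0.    4.24] w [ 0.  -0.1  0. ]
```

```bash
python3 -c "
import cv2;i=cv2.imread('pics/s4.png');cv2.imwrite('pics/s4c.png',cv2.resize(i[250:430,110:350],(800,600),interpolation=2))"
```

```text
(no output)
```

View pics/s4c.png

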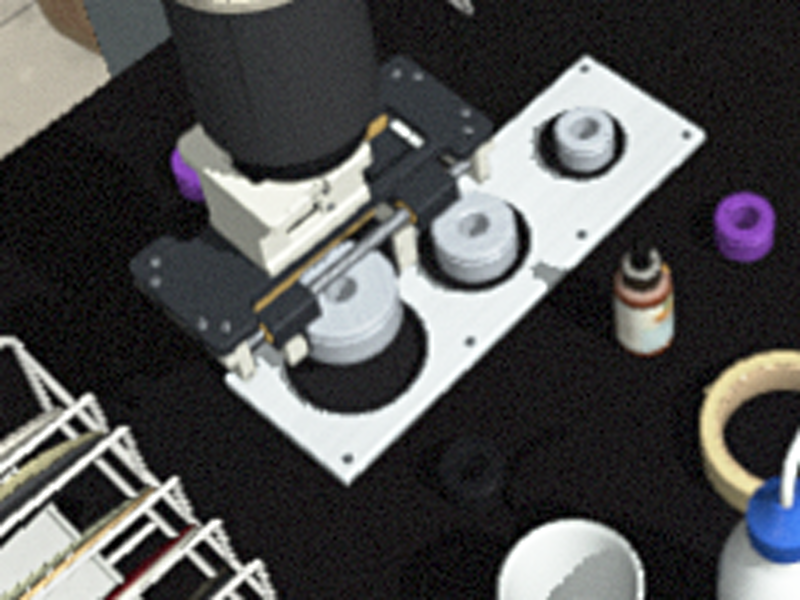

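The large weight hangs squarely over the large dish at crop (350,300) and (355,360), with the medium weight clear of the fingers.

```bash
python3 -m crank '[{"dx":0,"dy":0,"dz":0.6,"wx":0,"wy":0,"wz":0},{"dx":0,"dy":0,"dz":1.4,"wx":0,"wy":0,"wz":0},{"dx":0,"dy":0,"dz":2.2,"wx":0,"wy":0,"wz":0},{"dx":0,"dy":0,"dz":2.9,"wx":0,"wy":0,"wz":0},{"dx":0,"dy":0,"dz":3.4,"wx":0,"wy":0,"wz":0},{"dx":0,"dy":0,"dz":3.7,"wx":0,"wy":0,"wz":0},{"dx":0,"dy":0,"dz":3.9,"wx":0,"wy":0,"wz":0},{"dx":0,"dy":0,"dz":4.05,"wx":0,"wy":0,"wz":0},{"dx":0,"dy":0,"dz":4.15,"wx":0,"wy":0,"wz":0},{"dx":0,"dy":0,"dz":4.2,"wx":0,"wy":0,"wz":0}]'
```

```text
t: 30.35
eef_pos: [0.5475, -0.2994, 0.0266]
ee_rot: [-3.142, 0.0, -3.141]
force: [0.1, -0.5, -6.9]
width: 0.0637
gripper_force: 50.0
```

```bash
python3 -m crank '[{"dx":0,"dy":0,"dz":0.03,"wx":0,"wy":0,"wz":0},{"dx":0,"dy":0,"dz":0.06,"wx":0,"wy":0,"wz":0},{"dx":0,"dy":0,"dz":0.09,"wx":0,"wy":0,"wz":0},{"dx":0,"dy":0,"dz":0.12,"wx":0,"wy":0,"wz":0},{"dx":0,"dy":0,"dz":0.14,"wx":0,"wy":0,"wz":0},{"dx":0,"dy":0,"dz":0.16,"wx":0,"wy":0,"wz":0},{"dx":0,"dy":0,"dz":0.16,"wx":0,"wy":0,"wz":0},{"dx":0,"dy":0,"dz":0.16,"wx":0,"wy":0,"wz":0},{"dx":0,"dy":0,"dz":0.16,"wx":0,"wy":0,"wz":0},{"dx":0,"dy":0,"dz":0.16,"wx":0,"wy":0,"wz":0}]'
```

```text
t: 31.6
eef_pos: [0.5475, -0.2994, 0.025]
ee_rot: [-3.142, 0.0, -3.141]
force: [0.9, 0.4, -7.0]
width: 0.0631
gripper_force: 50.0
```

```bash
python3 -m crank '[{"dx":0,"dy":0,"dz":0.02,"wx":0,"wy":0,"wz":0},{"dx":0,"dy":0,"dz":0.04,"wx":0,"wy":0,"wz":0},{"dx":0,"dy":0,"dz":0.05,"wx":0,"wy":0,"wz":0},{"dx":0,"dy":0,"dz":0.06,"wx":0,"wy":0,"wz":0},{"dx":0,"dy":0,"dz":0.07,"wx":0,"wy":0,"wz":0},{"dx":0,"dy":0,"dz":0.08,"wx":0,"wy":0,"wz":0},{"dx":0,"dy":0,"dz":0.08,"wx":0,"wy":0,"wz":0},{"dx":0,"dy":0,"dz":0.08,"wx":0,"wy":0,"wz":0},{"dx":0,"dy":0,"dz":0.08,"wx":0,"wy":0,"wz":0},{"dx":0,"dy":0,"dz":0.08,"wx":0,"wy":0,"wz":0}]'
```

```text
t: 32.85
eef_pos: [0.5475, -0.2994, 0.0246]
ee_rot: [-3.141, 0.0, -3.141]
force: [-3.2, 4.3, 5.7]
width: 0.0632
gripper_force: 50.0
```

Contact (force changed from -7 to +6 N). Release, rise and check from above.

```bash
python3 -m crank '[{"dx":0,"dy":0,"dz":0,"wx":0,"wy":0,"wz":0},{"dx":0,"dy":0,"dz":0,"wx":0,"wy":0,"wz":0},{"dx":0,"dy":0,"dz":0,"wx":0,"wy":0,"wz":0},{"dx":0,"dy":0,"dz":0,"wx":0,"wy":0,"wz":0},{"dx":0,"dy":0,"dz":-0.5,"wx":0,"wy":0,"wz":0},{"dx":0,"dy":0,"dz":-2,"wx":0,"wy":0,"wz":0},{"dx":0,"dy":0,"dz":-5,"wx":0,"wy":0,"wz":0},{"dx":0,"dy":0,"dz":-9,"wx":0,"wy":0,"wz":0},{"dx":0,"dy":3,"dz":-13,"wx":0,"wy":0,"wz":0},{"dx":0,"dy":8,"dz":-17,"wx":0,"wy":0,"wz":0}]' 7.5
python3 -m crank '[{"dx":-0.3,"dy":4,"dz":-2,"wx":0,"wy":0,"wz":0},{"dx":-0.6,"dy":7,"dz":-3,"wx":0,"wy":0,"wz":0},{"dx":-1,"dy":9,"dz":-4,"wx":0,"wy":0,"wz":0},{"dx":-1,"dy":10,"dz":-4,"wx":0,"wy":0,"wz":0},{"dx":-1,"dy":10,"dz":-4,"wx":0,"wy":0,"wz":0},{"dx":-1,"dy":10,"dz":-4,"wx":0,"wy":0,"wz":0},{"dx":-1,"dy":10,"dz":-4,"wx":0,"wy":0,"wz":0},{"dx":-1,"dy":10,"dz":-4,"wx":0,"wy":0,"wz":0},{"dx":-1,"dy":10,"dz":-4,"wx":0,"wy":0,"wz":0},{"dx":-1,"dy":10,"dz":-4,"wx":0,"wy":0,"wz":0}]' 6
python3 - <<'E'
from h import *
for cam in ['wrist','side']:
    look(cam,['spindle'],'s5_'+cam)
    cyl(cam,'weight_small',[.54,-.098],.036,.012,.036)
    cyl(cam,'weight_medium',[.5435,-.1984],.050,.012,.039)
    cyl(cam,'weight_large',[.5475,-.2993],.064,.012,.042)
go(.54,-.0985,.024)
E
```

```text
t: 34.1
eef_pos: [0.5474, -0.2207, 0.1957]
ee_rot: [-3.141, 0.001, 3.14]
force: [1.7, 0.9, -0.6]
width: 0.0751
gripper_force: 0.0
t: 35.35
eef_pos: [0.5573, -0.1207, 0.2332]
ee_rot: [-3.142, -0.0, -3.141]
force: [-0.3, 0.3, 0.5]
width: 0.0596
gripper_force: 0.0
wrist spindle []
wrist weight_small [ 0.5406 -0.0981] area ratio 0.93
wrist weight_medium [ 0.544  -0.1977] area ratio 0.92
wrist weight_large [ 0.5474 -0.2985] area ratio 0.99
side spindle [([0.5319, 0.2451, 0.1293], 0.91)]
side weight_small [ 0.5407 -0.1001] area ratio 0.91
side weight_medium [ 0.5439 -0.1985] area ratio 0.93
side weight_large [ 0.5466 -0.2998] area ratio 0.97
to [ 0.54   -0.0985  0.024 ] d [ 1.73  2.21 20.92] w [0. 0. 0.]
```

View pics/s5_wrist.png

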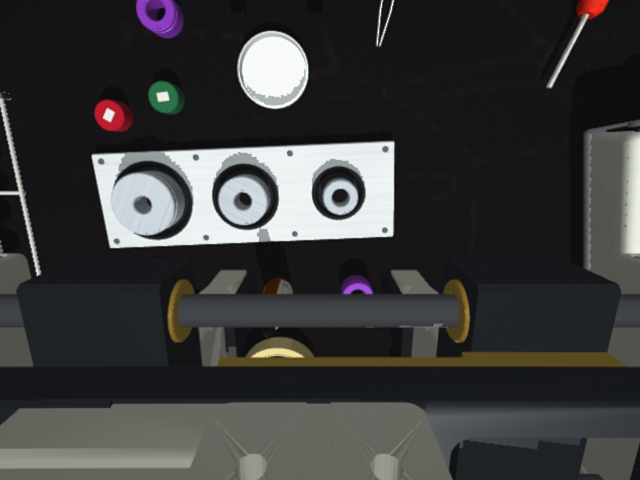

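The wrist view shows large (148,202) and medium (243,197) seated in their dishes and small at (340,197) in the small dish. Now take the small one.

```bash
python3 -m crank '[{"dx":0.5,"dy":0.6,"dz":2,"wx":0,"wy":0,"wz":0},{"dx":1.2,"dy":1.5,"dz":6,"wx":0,"wy":0,"wz":0},{"dx":1.7,"dy":2.2,"dz":10,"wx":0,"wy":0,"wz":0},{"dx":1.7,"dy":2.2,"dz":14,"wx":0,"wy":0,"wz":0},{"dx":1.7,"dy":2.2,"dz":17,"wx":0,"wy":0,"wz":0},{"dx":1.7,"dy":2.2,"dz":19,"wx":0,"wy":0,"wz":0},{"dx":1.7,"dy":2.2,"dz":20.2,"wx":0,"wy":0,"wz":0},{"dx":1.7,"dy":2.2,"dz":20.8,"wx":0,"wy":0,"wz":0},{"dx":1.7,"dy":2.2,"dz":20.9,"wx":0,"wy":0,"wz":0},{"dx":1.7,"dy":2.2,"dz":20.9,"wx":0,"wy":0,"wz":0}]' 6
python3 -m crank '[{"dx":0,"dy":0,"dz":0,"wx":0,"wy":0,"wz":0},{"dx":0,"dy":0,"dz":0,"wx":0,"wy":0,"wz":0},{"dx":0,"dy":0,"dz":0,"wx":0,"wy":0,"wz":0},{"dx":0,"dy":0,"dz":0,"wx":0,"wy":0,"wz":0},{"dx":0,"dy":0,"dz":0,"wx":0,"wy":0,"wz":0},{"dx":0,"dy":0,"dz":0,"wx":0,"wy":0,"wz":0},{"dx":0,"dy":0,"dz":0,"wx":0,"wy":0,"wz":0},{"dx":0,"dy":0,"dz":0,"wx":0,"wy":0,"wz":0},{"dx":0,"dy":0,"dz":0,"wx":0,"wy":0,"wz":0},{"dx":0,"dy":0,"dz":0,"wx":0,"wy":0,"wz":0}]' 2.5 30
python3 -m crank '[{"dx":0,"dy":0,"dz":-0.5,"wx":0,"wy":0,"wz":0},{"dx":0,"dy":0,"dz":-2,"wx":0,"wy":0,"wz":0},{"dx":0,"dy":0,"dz":-5,"wx":0,"wy":0,"wz":0},{"dx":0,"dy":0,"dz":-9,"wx":0,"wy":0,"wz":0},{"dx":0,"dy":0,"dz":-13,"wx":0,"wy":0,"wz":0},{"dx":0,"dy":0,"dz":-16.5,"wx":0,"wy":0,"wz":0},{"dx":0,"dy":0,"dz":-19,"wx":0,"wy":0,"wz":0},{"dx":0,"dy":0,"dz":-21,"wx":0,"wy":0,"wz":0},{"dx":0,"dy":0,"dz":-22,"wx":0,"wy":0,"wz":0},{"dx":0,"dy":0,"dz":-22,"wx":0,"wy":0,"wz":0}]'
python3 - <<'E'
from h import *
im=look('wrist',[])
s=arm.get_state()['eef_pos'];print(s)
cyl('wrist','weight_small',s[:2],.036,s[2]-.0118,s[2]+.0122)
go(.531,.246,.215)
E
```

```text
t: 37.1
eef_pos: [0.5408, -0.0986, 0.0249]
ee_rot: [3.141, 0.001, -3.141]
force: [0.3, 0.1, 1.1]
width: 0.0601
gripper_force: 0.0
t: 38.35
eef_pos: [0.5404, -0.0986, 0.0244]
ee_rot: [3.142, 0.0, -3.141]
force: [-1.0, 1.2, 5.7]
width: 0.0354
gripper_force: 30.0
t: 39.6
eef_pos: [0.5404, -0.0986, 0.2449]
ee_rot: [3.141, 0.001, -3.141]
force: [0.2, 0.2, -2.5]
width: 0.035
gripper_force: 30.0
[ 0.53999786 -0.09854457  0.24394911]
wrist weight_small [ 0.5304 -0.098 ] area ratio 0.5
to [0.531 0.246 0.215] d [ 0.86 34.46  2.85] w [ 0.  -0.1  0. ]
```

```bash
python3 -m crank '[{"dx":-0.5,"dy":1,"dz":-1,"wx":0,"wy":0,"wz":0},{"dx":-1,"dy":4,"dz":-3,"wx":0,"wy":0,"wz":0},{"dx":-2,"dy":9,"dz":-5,"wx":0,"wy":0,"wz":0},{"dx":-3,"dy":14,"dz":-6.5,"wx":0,"wy":0,"wz":0},{"dx":-4,"dy":19,"dz":-6.5,"wx":0,"wy":0,"wz":0},{"dx":-5,"dy":24,"dz":-6.5,"wx":0,"wy":0,"wz":0},{"dx":-6,"dy":29,"dz":-6.5,"wx":0,"wy":0,"wz":0},{"dx":-6,"dy":32.5,"dz":-6.5,"wx":0,"wy":0,"wz":0},{"dx":-6,"dy":34.2,"dz":-6.5,"wx":0,"wy":0,"wz":0},{"dx":-6,"dy":34.5,"dz":-6.5,"wx":0,"wy":0,"wz":0}]'
python3 - <<'E'
from h import *
im=look('wrist',['spindle'])
c=im[95:195,260:380,::-1]
cv2.imwrite('pics/sp6.png',cv2.resize(c,(720,600),interpolation=cv2.INTER_CUBIC))
for z in (.126,.164): print(z,proj('wrist',[[.5317,.2462,z]]))
s=arm.get_state();print(s['eef_pos'])
E
```

```text
t: 40.95
eef_pos: [0.5999, 0.2475, 0.3087]
ee_rot: [-3.141, -0.001, -3.14]
force: [-0.4, 0.1, -1.7]
width: 0.0354
gripper_force: 30.0
wrist spindle [([0.5318, 0.2463, 0.1236], 0.77)]
0.126 [[318.00020428 145.08592333]]
0.164 [[317.93396325 144.91887496]]
[0.60003857 0.24623895 0.30918595]
```

View pics/sp6.png

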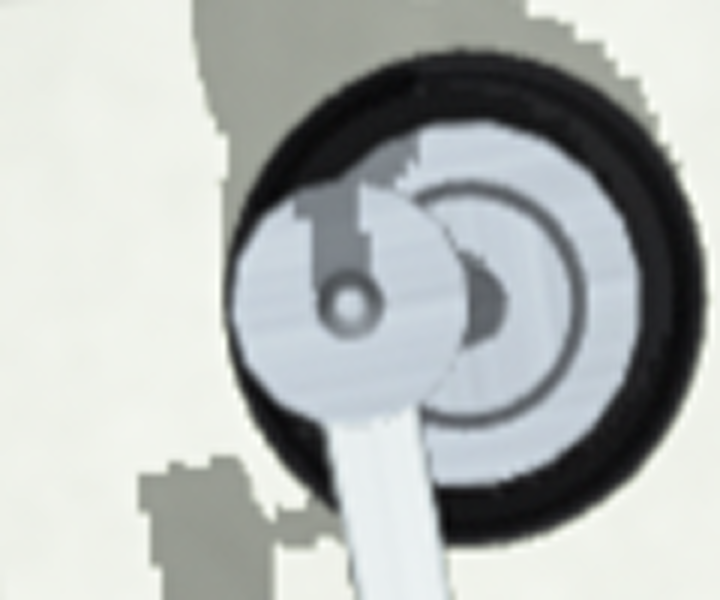

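Spindle, viewed straight down at crop (350,305) = (318.3,145.8), against a predicted (318,145): agreement within 1 mm. Move over it, stopping with the ring 2 cm above the tip.

```bash
python3 -m crank '[{"dx":1.2,"dy":0,"dz":0.5,"wx":0,"wy":0,"wz":0},{"dx":3.2,"dy":0,"dz":1.5,"wx":0,"wy":0,"wz":0},{"dx":5.2,"dy":0,"dz":3,"wx":0,"wy":0,"wz":0},{"dx":6.5,"dy":0,"dz":5,"wx":0,"wy":0,"wz":0},{"dx":6.8,"dy":0,"dz":7,"wx":0,"wy":0,"wz":0},{"dx":6.8,"dy":0,"dz":9,"wx":0,"wy":0,"wz":0},{"dx":6.8,"dy":0,"dz":10.2,"wx":0,"wy":0,"wz":0},{"dx":6.8,"dy":0,"dz":10.7,"wx":0,"wy":0,"wz":0},{"dx":6.8,"dy":0,"dz":10.8,"wx":0,"wy":0,"wz":0},{"dx":6.8,"dy":0,"dz":10.8,"wx":0,"wy":0,"wz":0}]'
python3 - <<'E'
from h import *
im=look('side',[])
cv2.imwrite('pics/s7.png',cv2.resize(im[110:230,320:480,::-1],(800,600),interpolation=cv2.INTER_CUBIC))
s=arm.get_state()['eef_pos'];print(s)
cyl('side','weight_small',s[:2],.036,s[2]-.0124,s[2]+.0116)
P=proj('side',[[.532,.246,.126],[.532,.246,.164],[s[0],s[1],s[2]-.0124]]);print((P-[320,110])*5)
go(.532,.246,.1385)
E
```

```text
t: 42.3
eef_pos: [0.5324, 0.2465, 0.2018]
ee_rot: [3.141, 0.001, -3.141]
force: [0.0, 0.5, -0.8]
width: 0.0353
gripper_force: 30.0
[0.53240399 0.24655459 0.20179635]
side weight_small [0.5369 0.247 ] area ratio 0.5
[[326.07880489 313.42115128]
 [332.19965139 248.94625549]
 [337.92210816 204.11775685]]
to [0.532  0.246  0.1385] d [ 0.04 -0.06  6.32] w [0. 0. 0.]
```

View pics/s7.png

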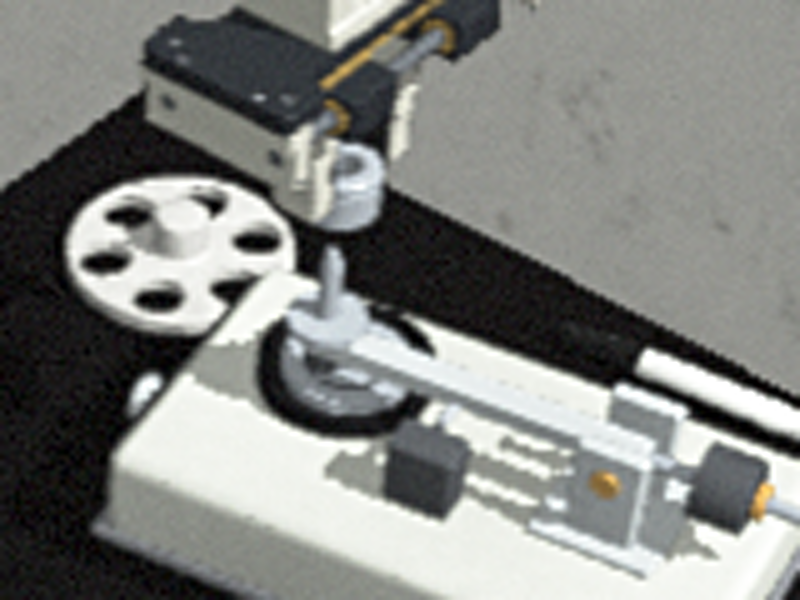

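Run:
```python
from h import *
s=arm.get_state()['eef_pos'];a=np.linspace(0,2*np.pi,72)
for ex in (0,.003,-.003):
    x=s[0]+ex
    for z,r in ((s[2]-.0124,.018),(s[2]+.0116,.018),(s[2]+.0116,.009)):
        p=(proj('side',[[x+r*np.cos(t),s[1]+r*np.sin(t),z] for t in a])-[320,110])*5
        print(ex,r,'x',p[:,0].min().round(),p[:,0].max().round(),'y',p[:,1].min().round(),p[:,1].max().round())
p=proj('side',[[s[0],s[1]+.0175,s[2]],[s[0],s[1]-.0175,s[2]],[s[0]+.0095,s[1]-.0175,s[2]]]);print((p-[320,110])*5)
```

```text
0 0.018 x 297.0 379.0 y 179.0 230.0
0 0.018 x 301.0 383.0 y 135.0 187.0
0 0.009 x 321.0 363.0 y 148.0 174.0
0.003 0.018 x 302.0 384.0 y 181.0 233.0
0.003 0.018 x 306.0 389.0 y 138.0 190.0
0.003 0.009 x 327.0 368.0 y 151.0 177.0
-0.003 0.018 x 292.0 373.0 y 176.0 227.0
-0.003 0.018 x 295.0 378.0 y 133.0 184.0
-0.003 0.009 x 316.0 357.0 y 145.0 171.0
[[364.17730794 163.30603742]
 [315.45727828 200.8847986 ]
 [332.76727737 209.99249413]]
```

Spindle tip at crop (331,247) and ring right edge at (383,200) fit the prediction to about 1 mm; shift by 1 mm and descend slowly.

```bash
python3 -m crank '[{"dx":0.1,"dy":-0.03,"dz":0.5,"wx":0,"wy":0,"wz":0},{"dx":0.1,"dy":-0.03,"dz":1.2,"wx":0,"wy":0,"wz":0},{"dx":0.1,"dy":-0.03,"dz":1.9,"wx":0,"wy":0,"wz":0},{"dx":0.1,"dy":-0.03,"dz":2.4,"wx":0,"wy":0,"wz":0},{"dx":0.1,"dy":-0.03,"dz":2.8,"wx":0,"wy":0,"wz":0},{"dx":0.1,"dy":-0.03,"dz":3.1,"wx":0,"wy":0,"wz":0},{"dx":0.1,"dy":-0.03,"dz":3.4,"wx":0,"wy":0,"wz":0},{"dx":0.1,"dy":-0.03,"dz":3.7,"wx":0,"wy":0,"wz":0},{"dx":0.1,"dy":-0.03,"dz":4,"wx":0,"wy":0,"wz":0},{"dx":0.1,"dy":-0.03,"dz":4,"wx":0,"wy":0,"wz":0}]'
```

```text
t: 43.65
eef_pos: [0.531, 0.246, 0.161]
ee_rot: [-3.141, -0.0, -3.141]
force: [-0.6, 0.1, -0.7]
width: 0.0355
gripper_force: 30.0
```

```bash
python3 -m crank '[{"dx":0,"dy":0,"dz":0.3,"wx":0,"wy":0,"wz":0},{"dx":0,"dy":0,"dz":0.7,"wx":0,"wy":0,"wz":0},{"dx":0,"dy":0,"dz":1.1,"wx":0,"wy":0,"wz":0},{"dx":0,"dy":0,"dz":1.5,"wx":0,"wy":0,"wz":0},{"dx":0,"dy":0,"dz":1.7,"wx":0,"wy":0,"wz":0},{"dx":0,"dy":0,"dz":1.9,"wx":0,"wy":0,"wz":0},{"dx":0,"dy":0,"dz":2,"wx":0,"wy":0,"wz":0},{"dx":0,"dy":0,"dz":2.1,"wx":0,"wy":0,"wz":0},{"dx":0,"dy":0,"dz":2.15,"wx":0,"wy":0,"wz":0},{"dx":0,"dy":0,"dz":2.15,"wx":0,"wy":0,"wz":0}]'
```

```text
t: 44.9
eef_pos: [0.5311, 0.2461, 0.1397]
ee_rot: [3.142, 0.0, -3.141]
force: [0.2, -0.1, -1.2]
width: 0.0353
gripper_force: 30.0
```

```bash
python3 -m crank '[{"dx":0,"dy":0,"dz":0.02,"wx":0,"wy":0,"wz":0},{"dx":0,"dy":0,"dz":0.04,"wx":0,"wy":0,"wz":0},{"dx":0,"dy":0,"dz":0.06,"wx":0,"wy":0,"wz":0},{"dx":0,"dy":0,"dz":0.08,"wx":0,"wy":0,"wz":0},{"dx":0,"dy":0,"dz":0.1,"wx":0,"wy":0,"wz":0},{"dx":0,"dy":0,"dz":0.11,"wx":0,"wy":0,"wz":0},{"dx":0,"dy":0,"dz":0.12,"wx":0,"wy":0,"wz":0},{"dx":0,"dy":0,"dz":0.13,"wx":0,"wy":0,"wz":0},{"dx":0,"dy":0,"dz":0.13,"wx":0,"wy":0,"wz":0},{"dx":0,"dy":0,"dz":0.13,"wx":0,"wy":0,"wz":0}]'
```

```text
t: 46.15
eef_pos: [0.5311, 0.2461, 0.1384]
ee_rot: [3.142, -0.0, -3.141]
force: [0.1, -0.0, -1.0]
width: 0.0353
gripper_force: 30.0
```

```bash
python3 -m crank '[{"dx":0,"dy":0,"dz":0.01,"wx":0,"wy":0,"wz":0},{"dx":0,"dy":0,"dz":0.02,"wx":0,"wy":0,"wz":0},{"dx":0,"dy":0,"dz":0.03,"wx":0,"wy":0,"wz":0},{"dx":0,"dy":0,"dz":0.04,"wx":0,"wy":0,"wz":0},{"dx":0,"dy":0,"dz":0.05,"wx":0,"wy":0,"wz":0},{"dx":0,"dy":0,"dz":0.06,"wx":0,"wy":0,"wz":0},{"dx":0,"dy":0,"dz":0.06,"wx":0,"wy":0,"wz":0},{"dx":0,"dy":0,"dz":0.06,"wx":0,"wy":0,"wz":0},{"dx":0,"dy":0,"dz":0.06,"wx":0,"wy":0,"wz":0},{"dx":0,"dy":0,"dz":0.06,"wx":0,"wy":0,"wz":0}]'
```

```text
t: 47.4
eef_pos: [0.5311, 0.2461, 0.1383]
ee_rot: [3.141, 0.0, -3.141]
force: [-2.9, -1.5, 6.7]
width: 0.0352
gripper_force: 30.0
```

Contact. Release, lift straight up and check.

```bash
python3 -m crank '[{"dx":0,"dy":0,"dz":0,"wx":0,"wy":0,"wz":0},{"dx":0,"dy":0,"dz":0,"wx":0,"wy":0,"wz":0},{"dx":0,"dy":0,"dz":0,"wx":0,"wy":0,"wz":0},{"dx":0,"dy":0,"dz":0,"wx":0,"wy":0,"wz":0},{"dx":0,"dy":0,"dz":-0.3,"wx":0,"wy":0,"wz":0},{"dx":0,"dy":0,"dz":-1.5,"wx":0,"wy":0,"wz":0},{"dx":0,"dy":0,"dz":-4,"wx":0,"wy":0,"wz":0},{"dx":0,"dy":0,"dz":-8,"wx":0,"wy":0,"wz":0},{"dx":0,"dy":0,"dz":-12,"wx":0,"wy":0,"wz":0},{"dx":-2,"dy":0,"dz":-16,"wx":0,"wy":0,"wz":0}]' 6.5
python3 -m crank '[{"dx":-3,"dy":0,"dz":-1,"wx":0,"wy":0,"wz":0},{"dx":-5,"dy":0,"dz":-1,"wx":0,"wy":0,"wz":0},{"dx":-5,"dy":0,"dz":-1,"wx":0,"wy":0,"wz":0},{"dx":-5,"dy":0,"dz":-1,"wx":0,"wy":0,"wz":0},{"dx":-5,"dy":0,"dz":-1,"wx":0,"wy":0,"wz":0},{"dx":-5,"dy":0,"dz":-1,"wx":0,"wy":0,"wz":0},{"dx":-5,"dy":0,"dz":-1,"wx":0,"wy":0,"wz":0},{"dx":-5,"dy":0,"dz":-1,"wx":0,"wy":0,"wz":0},{"dx":-5,"dy":0,"dz":-1,"wx":0,"wy":0,"wz":0},{"dx":-5,"dy":0,"dz":-1,"wx":0,"wy":0,"wz":0}]'
python3 - <<'E'
from h import *
im=look('side',['dropper_bottle','petri'],'s8')
cyl('side','weight_small',[.532,.246],.036,.126,.15)
im=look('wrist',[])
cyl('wrist','weight_small',[.532,.246],.036,.126,.15)
E
```

```text
t: 48.65
eef_pos: [0.5506, 0.2461, 0.3009]
ee_rot: [3.14, 0.001, -3.14]
force: [0.5, -0.2, -0.0]
width: 0.0649
gripper_force: 0.0
t: 49.9
eef_pos: [0.6011, 0.2461, 0.3078]
ee_rot: [-3.142, -0.0, -3.141]
force: [0.7, -0.1, 0.2]
width: 0.0653
gripper_force: 0.0
side dropper_bottle [([0.6599, -0.1731, 0.0013], 0.86)]
side petri [([0.4216, -0.1662, 0.0017], 0.82)]
side weight_small [0.5305 0.2434] area ratio 0.93
wrist weight_small no mask
```

View pics/s8.png

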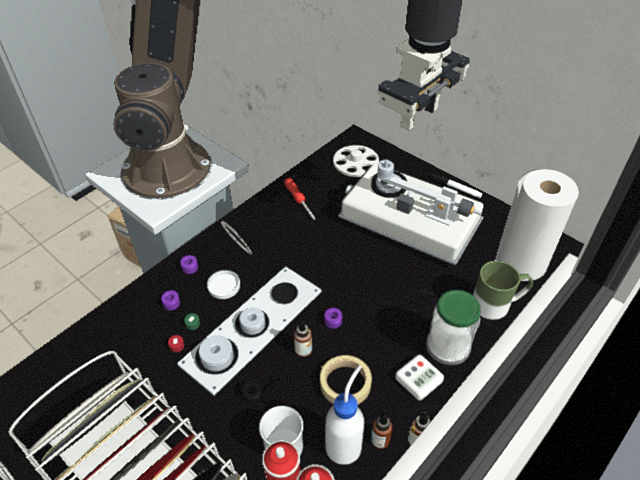

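The side view shows the small weight seated on the spindle (386,172), medium (252,320) and large (215,352) in their own dishes, and the small dish empty at (285,292). The bottle (303,340) and petri dish (223,284) are where they were, so I'm handing in.

```bash
python3 -c "
from station import arm
print(arm.job_done())"
```

```text
the job is handed in; nothing more can be done
None
```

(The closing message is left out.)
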